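# Sort sealed tins by heft and send the full ones home

## Robot

A 6-joint arm with a two-finger parallel gripper is mounted at the origin on a cart in front of the work surface, level with it; the furniture and walls round the work are solid. World frame = base frame: x ahead of the robot, y to its left, z up, the work surface at z = 0. Lengths are in mm, angles in rad, forces in N, time in s.
With the tool pointing down it reaches from about 350 to 850 mm from the base axis. Payload 8.1 kg.
Tool frame: the origin (TCP) lies at the very end of the fingers, on their centre line; the grasp point (between the pads) lies r.hold_point_z behind it (r.hold_point_z is the distance from the TCP to the grasp point, in mm); z points along the fingers, y is the line along which they close (so a half turn about z gives the same grasp; the last joint's range is limited). The gripper opens to 85 mm and grips with 20 to 120 N. Pads are 22 mm wide; open, the fingers measure 114 mm over their backs; the gripper's body (76 mm by 85 mm) begins 54 mm behind the grasp point. The pads swing forward as they close: fully open they stand 13 mm farther back than shut.
Start: joints at [-1.186, 0.13, 1.488, -0, 1.523, -0.085], TCP at [271.644, -534.99, 231.292] pointing down, gripper open.
Joint ranges: [-2.96, 2.96], [-0.89, 2.26], [0.02, 2.5], [-1.34, 4.48], [0, 2.73], [-2.66, 2.66]. Speed limits (rad/s): [2.39, 2.39, 2.79, 3.14, 3.14, 3.14].

## Interface

Orientations are given as a unit quaternion [x, y, z, w].
In Python, from station import r, read_camera gives the robot as it stands. The module is installed in compiled form; this text tells all that it offers.
- The arm moves only by the tool send_rows, never from a script. Its arguments are lists of equal length, an entry for each row: "slide": the shift along the tool's x, y, z in cm, a list of three; "rot": the turn, a rotation vector about the tool's x, y, z in rad, a list of three; "gripper": the closure, from -1 (fully open) to 1 (shut), so that 0 is half open. In form: {"slide": [[x, y, z], ...], "rot": [[rx, ry, rz], ...], "gripper": [gripper, ...]}. A call has 1 to 5 rows; each row shifts and turns the commanded pose from where the row before left it, along the tool's axes as they then stand; what a row does not reach is not made up. A row lasts 1/10 s, in which the tool goes at most 50 mm and 8.59 degrees, less where a joint would pass 70% of its speed; a pose out of reach is approached as far as the arm can. A call is refused whole if a number of a shift passes 5 or a number of a turn 0.15, either way. A call with a gripper value outside its range is refused whole. The fingers move at their own pace and stop on an object; "squeeze" is the grip in N (left out, the last holds). Time passes only in rows, so rows that do not move let the fingers close. It gives the time, the measured TCP pose, the force, the opening and the grip force at its end, in the units of the state.
- r.get_obs(): the state, without advancing time (a new reading comes with each control period).
- read_camera(name): name is "side" or "top" or "wrist"; returns a dict with "color" (384x512x3 uint8, red, green, blue), "vertical_fov" (degrees; the focal length in pixels is half the picture's height over the tangent of half this angle, whatever the lens; pixels are square), "cx", "cy" (the principal point, pixels), "R" (3x3) and "t" (3): a world point X has camera coordinates R X + t; the wrist camera has in their place "tool_from_camera" (4x4, takes a point from camera to tool coordinates, whose origin is the TCP and whose axes are the flange's). Camera axes: x right, y down, z forward; pixel columns grow to the right and rows downward; lengths in mm; the calibration is good to about 2 mm. A picture is of the moment at which its call begins: read the wrist's pose just before it. There is no depth.
- r.sign_off(): hands the job in; it is judged then, once.
The state is a dict: "time": time; "q": joint angles; "qvel": joint speeds; "tau": joint torques, N m; "eef_pos": TCP position; "tcp_rot": TCP orientation; "force": force on the tool from outside, world axes, zero at the start; "wrist_torque": the same for the moment, N m; "opening": finger opening in mm; "finger_force": force on a finger pad.
Only numpy, scipy, OpenCV 4.12 (cv2) and the standard library are available. Lean on these libraries where they do the work, as an engineer would, in place of code of your own. Each camera call takes 0.05 s, during which the arm holds its last target. There are 200 camera calls.

## Task

The three sealed tins look alike: lift each by its handle to feel whether it is full or empty, and stand the full ones flat in the sheet-metal pull-out tray and the empty ones flat in the wooden tray, set down gently and kept upright all the way. When all three are sorted, push the pull-out tray fully home against its backstop. Leave the other things on the bench where they lie.

Things in the scene. Friction and masses are not known exactly. Their poses are not given: they have to be found in the camera images.
- tin_a: sealed square sheet-metal tin, 80 x 80 mm, 50 mm high, looking just like the other two; its lid is fixed. On the lid a dark bridge handle: bar 12 mm wide (tin's x), 56 mm long (tin's y), its top 82 mm and its underside 68 mm above the tin's underside; two feet 40 mm apart under the bar's ends. Empty it weighs 120 to 220 g, full 500 to 850 g (nothing between); nothing shows which. The content may shift by 3 mm. Origin: centre of its underside, z up.
- tin_b: sealed square sheet-metal tin, 80 x 80 mm, 50 mm high, looking just like the other two; its lid is fixed. On the lid a dark bridge handle: bar 12 mm wide (tin's x), 56 mm long (tin's y), its top 82 mm and its underside 68 mm above the tin's underside; two feet 40 mm apart under the bar's ends. Empty it weighs 120 to 220 g, full 500 to 850 g (nothing between); nothing shows which. The content may shift by 3 mm. Origin: centre of its underside, z up.
- tin_c: sealed square sheet-metal tin, 80 x 80 mm, 50 mm high, looking just like the other two; its lid is fixed. On the lid a dark bridge handle: bar 12 mm wide (tin's x), 56 mm long (tin's y), its top 82 mm and its underside 68 mm above the tin's underside; two feet 40 mm apart under the bar's ends. Empty it weighs 120 to 220 g, full 500 to 850 g (nothing between); nothing shows which. The content may shift by 3 mm. Origin: centre of its underside, z up.
- runner_frame: grey fixed frame in which the pull-out tray slides, 150 mm (x) by 246 mm (y), side rails 48 mm high, backstop 62 mm high at its +x end. It may stand on the left or the right. Origin: centre of its underside on the bench; its x axis points away from the robot, the way the tray slides home.
- full_tray (a joint): how far the pull-out tray stands out of its frame towards the robot (m): 0 is fully home against the stop, 0.085 the farthest out. It starts out, stays where it is left, and moves with 3 to 5 N at the front panel.
- full_floor (a point): middle of the inner floor of the sheet-metal pull-out tray, for the full tins; it moves with the tray, 26 mm above the bench, axes as the frame's. Inside 110 mm (x) by 210 mm (y): room for two tins side by side in y, centres 55 mm either side of the middle; walls 24 mm above the floor. At the -x end a flat front panel 232 mm wide, from 20 to 60 mm above the bench, its outer face 64 mm from this point.
- full_front (a point): middle of the outer face of the pull-out tray's front panel, 40 mm above the bench: push here along the frame's +x to send it home.
- empty_tray: fixed wooden tray, for the empty tins. Inside 110 mm (x) by 210 mm (y): room for two tins side by side in y, centres 55 mm either side of the middle; walls 8 mm thick, 26 mm above the floor. Origin: centre of its underside.
- empty_floor (a point): middle of the wooden tray's inner floor, 18 mm above the bench; axes as the tray's.
- tape_roll: roll of blue masking tape lying flat, 104 mm across, 24 mm high; origin: centre of its underside. Bystander, loose: leave it where it is.
- hex_keys: red folding hex key set, 27 x 95 x 30 mm; origin: centre of its underside. Bystander, loose: leave it where it is.
- wood_block: drilled hardwood block, 50 x 150 x 48 mm; origin: centre of its underside. Bystander, loose: leave it where it is.
- driver: red-handled screwdriver lying down, 30 x 179 x 30 mm; origin: centre of its underside. Bystander, loose: leave it where it is.
Things that resemble listed ones, but are neither listed nor needed, are in the scene too. Leave any red look-alike of the tin_a alone.

How it is judged (in metres and radians):
On the way:
1. all three tins stand in the right trays while the pull-out tray is still out (((x of tin_a in the frame of full_floor between -0.025 and 0.025 m and y of tin_a in the frame of full_floor between -0.078 and 0.078 m and z of tin_a in the frame of full_floor below 0.006 m and angle between tin_a's own z axis and vertical below 0.08 rad and linear speed of tin_a below 0.02 m/s and contact force between tin_a and runner_frame above 4 N) or (x of tin_a in the frame of empty_floor between -0.025 and 0.025 m and y of tin_a in the frame of empty_floor between -0.078 and 0.078 m and z of tin_a in the frame of empty_floor below 0.006 m and angle between tin_a's own z axis and vertical below 0.08 rad and linear speed of tin_a below 0.02 m/s and contact force between tin_a and empty_tray between 0.5 and 3 N)) and ((x of tin_b in the frame of full_floor between -0.025 and 0.025 m and y of tin_b in the frame of full_floor between -0.078 and 0.078 m and z of tin_b in the frame of full_floor below 0.006 m and angle between tin_b's own z axis and vertical below 0.08 rad and linear speed of tin_b below 0.02 m/s and contact force between tin_b and runner_frame above 4 N) or (x of tin_b in the frame of empty_floor between -0.025 and 0.025 m and y of tin_b in the frame of empty_floor between -0.078 and 0.078 m and z of tin_b in the frame of empty_floor below 0.006 m and angle between tin_b's own z axis and vertical below 0.08 rad and linear speed of tin_b below 0.02 m/s and contact force between tin_b and empty_tray between 0.5 and 3 N)) and ((x of tin_c in the frame of full_floor between -0.025 and 0.025 m and y of tin_c in the frame of full_floor between -0.078 and 0.078 m and z of tin_c in the frame of full_floor below 0.006 m and angle between tin_c's own z axis and vertical below 0.08 rad and linear speed of tin_c below 0.02 m/s and contact force between tin_c and runner_frame above 4 N) or (x of tin_c in the frame of empty_floor between -0.025 and 0.025 m and y of tin_c in the frame of empty_floor between -0.078 and 0.078 m and z of tin_c in the frame of empty_floor below 0.006 m and angle between tin_c's own z axis and vertical below 0.08 rad and linear speed of tin_c below 0.02 m/s and contact force between tin_c and empty_tray between 0.5 and 3 N)) and value of joint full_tray above 0.015 m), for 0.2 s.
At the end, for the whole second after the job is handed in: Full tins (weighing over 4 N) in the pull-out tray, empty ones (under 3 N) in the wooden tray, each flat on the floor (6 mm, 0.08 rad), at rest, its centre within 25 mm in x and 78 mm in y of the tray's middle; pull-out tray within 5 mm of fully home (((x of tin_a in the frame of full_floor between -0.025 and 0.025 m and y of tin_a in the frame of full_floor between -0.078 and 0.078 m and z of tin_a in the frame of full_floor below 0.006 m and angle between tin_a's own z axis and vertical below 0.08 rad and linear speed of tin_a below 0.02 m/s and contact force between tin_a and runner_frame above 4 N) or (x of tin_a in the frame of empty_floor between -0.025 and 0.025 m and y of tin_a in the frame of empty_floor between -0.078 and 0.078 m and z of tin_a in the frame of empty_floor below 0.006 m and angle between tin_a's own z axis and vertical below 0.08 rad and linear speed of tin_a below 0.02 m/s and contact force between tin_a and empty_tray between 0.5 and 3 N)) and ((x of tin_b in the frame of full_floor between -0.025 and 0.025 m and y of tin_b in the frame of full_floor between -0.078 and 0.078 m and z of tin_b in the frame of full_floor below 0.006 m and angle between tin_b's own z axis and vertical below 0.08 rad and linear speed of tin_b below 0.02 m/s and contact force between tin_b and runner_frame above 4 N) or (x of tin_b in the frame of empty_floor between -0.025 and 0.025 m and y of tin_b in the frame of empty_floor between -0.078 and 0.078 m and z of tin_b in the frame of empty_floor below 0.006 m and angle between tin_b's own z axis and vertical below 0.08 rad and linear speed of tin_b below 0.02 m/s and contact force between tin_b and empty_tray between 0.5 and 3 N)) and ((x of tin_c in the frame of full_floor between -0.025 and 0.025 m and y of tin_c in the frame of full_floor between -0.078 and 0.078 m and z of tin_c in the frame of full_floor below 0.006 m and angle between tin_c's own z axis and vertical below 0.08 rad and linear speed of tin_c below 0.02 m/s and contact force between tin_c and runner_frame above 4 N) or (x of tin_c in the frame of empty_floor between -0.025 and 0.025 m and y of tin_c in the frame of empty_floor between -0.078 and 0.078 m and z of tin_c in the frame of empty_floor below 0.006 m and angle between tin_c's own z axis and vertical below 0.08 rad and linear speed of tin_c below 0.02 m/s and contact force between tin_c and empty_tray between 0.5 and 3 N)) and value of joint full_tray below 0.005 m); the robot touches nothing.
It fails at once if a tin is tipped over (by more than 0.7 rad) (angle between any of tin_a, tin_b, tin_c's own z axis and vertical above 0.7 rad).
It fails at once if a tin is dropped from more than about 15 mm (falls at over 0.5 m/s with no finger on it) ((linear speed of tin_a above 0.5 m/s and contact force between tin_a and the fingers below 0.3 N) or (linear speed of tin_b above 0.5 m/s and contact force between tin_b and the fingers below 0.3 N) or (linear speed of tin_c above 0.5 m/s and contact force between tin_c and the fingers below 0.3 N)).
It fails at once if a bystander (tape roll, hex keys, wood block, screwdriver) is moved by more than 40 mm (distance of any of tape_roll, hex_keys, wood_block, driver from where it was at the start of the episode above 0.04 m).
It also fails if it takes over 70 s, if anything falls off the work surface, if the arm or the gripper's body presses on something with over 40 N, if the wrist force passes 120 N, or if a joint passes its speed limit or range.

## Working session

There is one attempt and no reset: what is moved stays moved. The work goes in short steps, Python scripts to look and compute and a tool call to move; the robot and the scene stay as the last step left them, time stands still between calls to the robot, and variables do not carry over. Pictures are saved under pics/ and viewed, at most 10 in all, crops included, and the job is handed in when it is done.

Besides the shell and the picture viewer there is one more tool, called after "Emit:" as a command line: name --argument value ..., lists and objects as JSON in quotes. send_rows: Moves the arm, as the interface text tells. Its arguments: {"type":"object","properties":{"slide":{"type":"array","items":{"type":"array","items":{"type":"number"}}},"rot":{"type":"array","items":{"type":"array","items":{"type":"number"}}},"gripper":{"type":"array","items":{"type":"number"}},"squeeze":{"type":"number"}},"required":["slide","rot","gripper"]}

```bash
mkdir -p pics
cat > h.py <<'E'
import numpy as np,cv2,json
from station import r,read_camera
from scipy.spatial.transform import Rotation as Ro
def snap(n,f):
    o=r.get_obs(); c=read_camera(n); cv2.imwrite(f'pics/{f}.png',c['color'][:,:,::-1])
    d={k:np.array(v).tolist() for k,v in c.items() if k!='color'}
    if n=='wrist':
        T=np.eye(4);T[:3,:3]=Ro.from_quat(o['tcp_rot']).as_matrix();T[:3,3]=o['eef_pos']
        M=np.linalg.inv(T@np.array(c['tool_from_camera'])); d['R']=M[:3,:3].tolist();d['t']=M[:3,3].tolist()
    json.dump(d,open(f'pics/{f}.json','w')); return c
def ray(f,u,v):
    d=json.load(open(f'pics/{f}.json'));F=192/np.tan(np.radians(d['vertical_fov']/2))
    R=np.array(d['R']);t=np.array(d['t'])
    return -R.T@t, R.T@np.array([(u-d['cx'])/F,(v-d['cy'])/F,1])
def atz(f,u,v,z):
    p,q=ray(f,u,v); return p+q*(z-p[2])/q[2]
def tri(*obs):
    A=np.zeros((3,3));b=np.zeros(3)
    for f,u,v in obs:
        p,q=ray(f,u,v);q=q/np.linalg.norm(q);P=np.eye(3)-np.outer(q,q);A+=P;b+=P@p
    return np.linalg.solve(A,b)
def proj(f,X):
    d=json.load(open(f'pics/{f}.json'));F=192/np.tan(np.radians(d['vertical_fov']/2))
    c=np.array(d['R'])@np.array(X)+d['t'];return F*c[:2]/c[2]+[d['cx'],d['cy']]
E
python3 - <<'E'
from h import *
a=snap('top','top0');b=snap('side','side0')
for n in('top0','side0'):
    d=json.load(open(f'pics/{n}.json'));print(n,d['vertical_fov'],d['cx'],d['cy'],-np.array(d['R']).T@d['t'],np.array(d['R'])[2])
    im=cv2.imread(f'pics/{n}.png');cv2.imwrite(f'pics/{n}L.png',cv2.resize(im,(800,600),interpolation=cv2.INTER_CUBIC))
o=r.get_obs();print({k:np.round(o[k],3) for k in o},r.hold_point_z)
E
```

```text
top0 42.39101522616621 249.44161039264284 192.79207297168716 [ 473.53100902   12.1165799  1291.80623702] [ 0.05985324 -0.02376504 -0.99792425]
side0 48.08012679218437 256.33793713911126 193.71180620952336 [135.15337126 896.41541121 923.03090537] [ 0.3169526  -0.69415178 -0.64629278]
{'time': np.float64(0.1), 'q': array([-1.186,  0.131,  1.489, -0.   ,  1.523, -0.085]), 'qvel': array([-0.001, -0.003, -0.004,  0.001,  0.002, -0.001]), 'tau': array([ 2.0000e-03, -5.7095e+01, -5.0194e+01, -0.0000e+00,  8.0000e-03,
        0.0000e+00]), 'eef_pos': array([ 271.443, -534.514,  230.324]), 'tcp_rot': array([ 0.973,  0.233, -0.   , -0.001]), 'force': array([-0.046,  0.387,  0.556]), 'wrist_torque': array([ 0.019,  0.041, -0.053]), 'finger_force': np.float64(0.0), 'opening': np.float64(85.376)} 18.700000000000003
```

View pics/top0L.png

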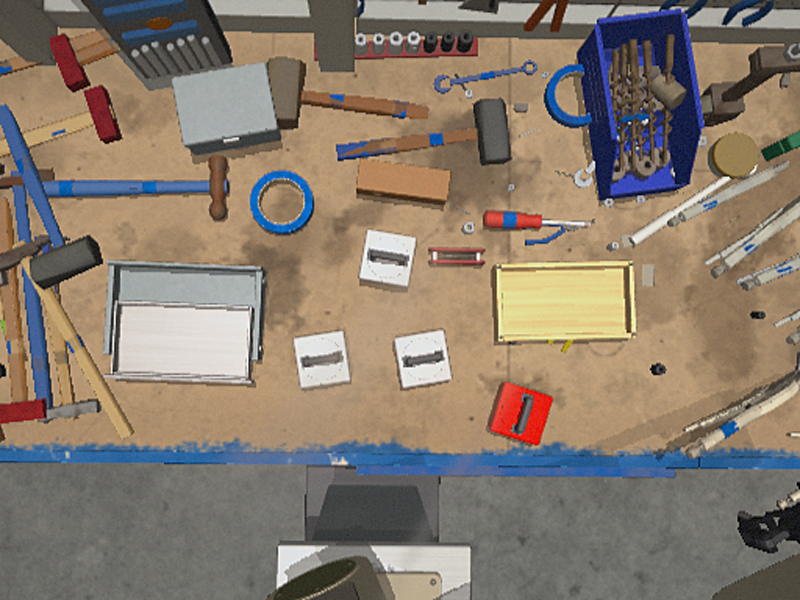

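View pics/side0L.png

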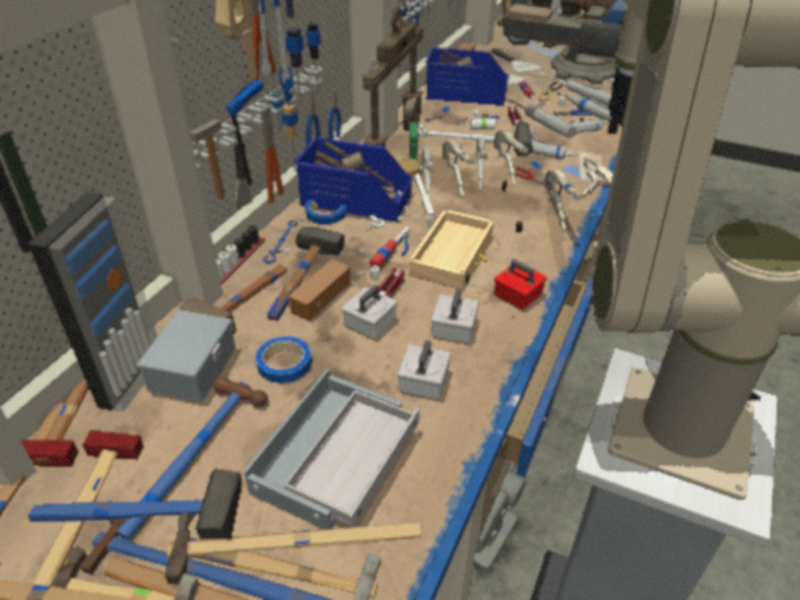

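The top picture (800-px scale) shows three white tins at (388,258), (321,360) and (423,359). The pull-out tray is at (181,345) and the wooden tray at (565,301). Things that could be mistaken for a tin are the red look-alike at (521,413), the hex keys at (457,257) and the grey toolbox at (227,107). I choose the three white ones with dark bridge handles. I'll check them in close crops.

Run:
```python
from h import *
a=cv2.imread('pics/top0.png')[140:260,60:300];cv2.imwrite('pics/c1.png',cv2.resize(a,None,fx=10/3,fy=10/3,interpolation=cv2.INTER_CUBIC))
a=cv2.imread('pics/side0.png')[150:340,155:355];cv2.imwrite('pics/c2.png',cv2.resize(a,None,fx=3,fy=3,interpolation=cv2.INTER_CUBIC))
```

```text
(no output)
```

View pics/c1.png

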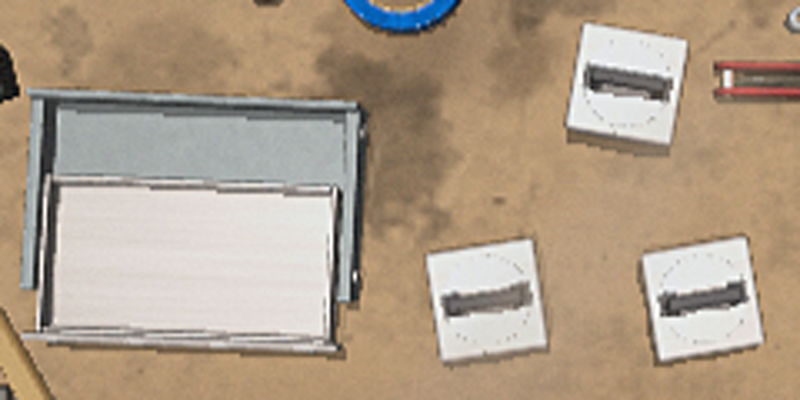

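View pics/c2.png

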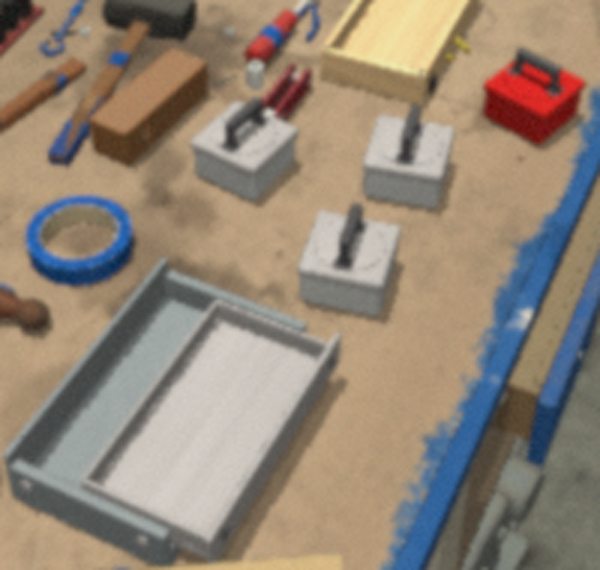

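Crop 1 shows the white lids: the far one's corners are (585,24), (687,40), (671,146), (567,130), the left one centres near (487,300) and the right one near (701,300). The dark handles run roughly left to right on all three. The tray's front panel top edge runs (22,337) to (340,350). Crop 2 shows the same three tins' bridge handles at (245,122), (351,235) and (409,133).

Run:
```python
from h import *
np.set_printoptions(precision=1,suppress=True)
T=lambda u,v:('top0',60+u*.3,140+v*.3)
S=lambda u,v:('side0',155+u/3,150+v/3)
lids={'far':[(585,24),(687,40),(671,146),(567,130)],'left':[(427,254),(531,239),(548,347),(442,361)],'right':[(640,254),(746,238),(763,344),(657,363)]}
H={'far':((628,84),(245,122)),'left':((487,299),(351,233)),'right':((703,299),(409,131))}
SL={'far':(244,137),'left':(350,243),'right':(410,144)}
for k,L in lids.items():
    P=np.array([atz(*T(*p),50) for p in L]);d=(P[0]-P[1]+P[3]-P[2])
    e=(P[0]-P[3]+P[1]-P[2])
    print(k,'lid',P.mean(0),'sizes',np.linalg.norm(d)/2,np.linalg.norm(e)/2,'yaw of y',np.degrees([np.arctan2(-d[0],d[1]),np.arctan2(e[1],e[0])]),'lid tri',tri(T(*np.mean(L,0)),S(*SL[k])),'handle tri',tri(T(*H[k][0]),S(*H[k][1])),'h@75',atz(*T(*H[k][0]),80))
for p in[(22,337),(340,350)]:print('front',atz(*T(*p),60))
print('front tri',tri(T(340,348),S(338,337)))
for p in[(28,91),(367,103)]:print('backstop',atz(*T(*p),62))
for p in[(22,288),(352,301)]:print('rail',atz(*T(*p),48))
for p in[(494,265),(633,262),(635,338),(500,341)]:print('wood',atz('top0',p[0]*.64,p[1]*.64,44))
print('wood tri',tri(('top0',500*.64,341*.64),('side0',155+433/3,150+96/3)))
```

```text
far lid [617.  -13.5  50. ] sizes 78.84195990456965 81.64354119853145 yaw of y [-7.9 -8.2] lid tri [618.6 -13.3  42.8] handle tri [616.9 -13.2  64. ] h@75 [614.2 -13.2  80. ]
left lid [453.2  89.4  50. ] sizes 79.18379370579618 81.25519312938152 yaw of y [8.6 9.6] lid tri [453.5  89.6  51.2] handle tri [454.1  88.6  63.4] h@75 [454.5  87.6  80. ]
right lid [455.7 -71.4  50. ] sizes 80.85674528822895 81.54209221016625 yaw of y [10.1  9.7] lid tri [455.9 -71.4  49.1] handle tri [457.3 -71.1  66.4] h@75 [456.7 -70.5  80. ]
front [421.6 430.3  60. ]
front [415.1 196.7  60. ]
front tri [417.  198.8  49. ]
backstop [603.5 431.7  62. ]
backstop [598.7 180.9  62. ]
rail [457.4 435.7  48. ]
rail [451.1 190.5  48. ]
wood [ 610.  -186.3   44. ]
wood [ 618.8 -414.2   44. ]
wood [ 494.8 -416.9   44. ]
wood [ 486.7 -196.8   44. ]
wood tri [ 482.7 -204.5    7.6]
```

```bash
cat > plan.py <<'E'
import sys;from h import *
# usage: x y z psi(deg) n
x,y,z,psi,n=map(float,sys.argv[1:6]);n=int(n);o=r.get_obs()
ps=np.radians(psi);G=np.array([[-np.sin(ps),np.cos(ps),0],[np.cos(ps),np.sin(ps),0],[0,0,-1]]).T
G=Ro.from_matrix(G);A=Ro.from_quat(o['tcp_rot']);p0=np.array(o['eef_pos']);p1=np.array([x,y,z])
w=(A.inv()*G).as_rotvec();pc=p0.copy();Rc=A;S=[];W=[]
for i in range(n):
    s=np.round(Rc.inv().apply(p0+(p1-p0)*(i+1)/n-pc)/10,2);q=np.round(w/n,3)
    pc=pc+Rc.apply(s*10);Rc=Rc*Ro.from_rotvec(q);S.append(s.tolist());W.append(q.tolist())
for i in range(0,n,5):print(json.dumps({'slide':S[i:i+5],'rot':W[i:i+5]}))
print(np.round(p0,1),np.round(o['force'],2),o['time'],o['opening'],o['finger_force'],w)
E
python3 plan.py 456 -71 160 10 15
```

```text
{"slide": [[2.5, -2.2, 0.47], [2.67, -1.98, 0.48], [2.83, -1.74, 0.47], [2.97, -1.5, 0.47], [3.09, -1.24, 0.47]], "rot": [[-0.0, -0.0, -0.085], [-0.0, -0.0, -0.085], [-0.0, -0.0, -0.085], [-0.0, -0.0, -0.085], [-0.0, -0.0, -0.085]]}
{"slide": [[3.18, -0.97, 0.48], [3.25, -0.7, 0.47], [3.29, -0.42, 0.47], [3.33, -0.14, 0.48], [3.32, 0.14, 0.47]], "rot": [[-0.0, -0.0, -0.085], [-0.0, -0.0, -0.085], [-0.0, -0.0, -0.085], [-0.0, -0.0, -0.085], [-0.0, -0.0, -0.085]]}
{"slide": [[3.3, 0.43, 0.47], [3.25, 0.7, 0.48], [3.18, 0.98, 0.47], [3.08, 1.24, 0.47], [2.97, 1.5, 0.47]], "rot": [[-0.0, -0.0, -0.085], [-0.0, -0.0, -0.085], [-0.0, -0.0, -0.085], [-0.0, -0.0, -0.085], [-0.0, -0.0, -0.085]]}
[ 271.4 -534.5  230.3] [-0.05  0.39  0.56] 0.1 85.37645384370659 0.0 [-1.38845537e-03 -1.21871827e-03 -1.27553640e+00]
```

Emit:
send_rows --slide '[[2.5,-2.2,0.47],[2.67,-1.98,0.47],[2.83,-1.74,0.47],[2.97,-1.5,0.47],[3.09,-1.24,0.47]]' --rot '[[0,0,-0.085],[0,0,-0.085],[0,0,-0.085],[0,0,-0.085],[0,0,-0.085]]' --gripper '[-1,-1,-1,-1,-1]'

```text
time: 0.6
eef_pos: [333.3, -379.0, 207.1]
tcp_rot: [0.901, 0.434, -0.0, -0.0]
force: [0.1, 0.1, 0.1]
opening: 85.7
finger_force: 0.0
```

Emit:
send_rows --slide '[[3.18,-0.97,0.47],[3.25,-0.7,0.47],[3.29,-0.42,0.47],[3.33,-0.14,0.47],[3.32,0.14,0.47]]' --rot '[[0,0,-0.085],[0,0,-0.085],[0,0,-0.085],[0,0,-0.085],[0,0,-0.085]]' --gripper '[-1,-1,-1,-1,-1]'

```text
time: 1.1
eef_pos: [394.8, -224.6, 183.8]
tcp_rot: [0.789, 0.614, -0.0, -0.0]
force: [0.3, 0.1, 0.0]
opening: 84.9
finger_force: 0.0
```

Emit:
send_rows --slide '[[3.3,0.43,0.47],[3.25,0.7,0.47],[3.18,0.98,0.47],[3.08,1.24,0.47],[2.97,1.5,0.47]]' --rot '[[0,0,-0.085],[0,0,-0.085],[0,0,-0.085],[0,0,-0.085],[0,0,-0.085]]' --gripper '[-1,-1,-1,-1,-1]'

```text
time: 1.6
eef_pos: [456.3, -70.2, 160.3]
tcp_rot: [0.642, 0.767, -0.0, -0.0]
force: [0.4, 0.1, 0.1]
opening: 85.4
finger_force: 0.0
```

Emit:
send_rows --slide '[[0,0,0],[0,0,0]]' --rot '[[0,0,0],[0,0,0]]' --gripper '[-0.3,-0.3]'

```text
time: 1.8
eef_pos: [455.9, -71.0, 160.3]
tcp_rot: [0.643, 0.766, -0.0, -0.0]
force: [0.4, -0.9, 0.1]
opening: 59.1
finger_force: 0.0
```

```bash
python3 plan.py 456 -71 58 10 5
python3 - <<'E'
from h import *
snap('wrist','w1')
im=cv2.imread('pics/w1.png');cv2.imwrite('pics/w1L.png',cv2.resize(im,(640,480)))
for X in [(456,-71,82),(456,-71,50)]:print(proj('w1',X)*1.25)
E
```

```text
{"slide": [[0.0, 0.0, 2.05], [0.0, 0.01, 2.04], [0.0, 0.0, 2.05], [0.0, 0.01, 2.05], [0.0, 0.0, 2.04]], "rot": [[-0.0, -0.0, 0.0], [-0.0, -0.0, 0.0], [-0.0, -0.0, 0.0], [-0.0, -0.0, 0.0], [-0.0, -0.0, 0.0]]}
[455.9 -71.  160.3] [ 0.36 -0.9   0.05] 1.8 59.10161822289121 0.0 [-0.00119005 -0.00018856  0.00058963]
[321.04550906 244.34467764]
[320.95591679 228.86329472]
```

View pics/w1L.png

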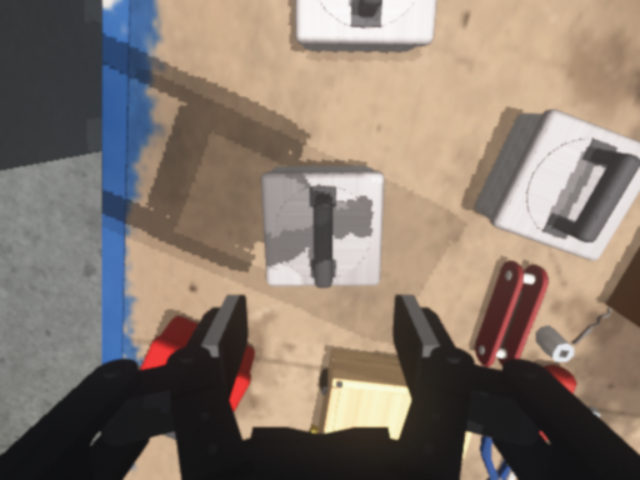

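The wrist picture shows the right tin's dark handle at (322,237), upright and midway between the fingers, which matches the prediction of (321,244). I'll go down and grip.

Emit:
send_rows --slide '[[0,0,2.5],[0,0,2.5],[0,0,2.5],[0,0,1.7],[0,0,1.0]]' --rot '[[0,0,0],[0,0,0],[0,0,0],[0,0,0],[0,0,0]]' --gripper '[-0.3,-0.3,-0.3,-0.3,-0.3]'

```text
time: 2.35
eef_pos: [454.9, -72.6, 57.2]
tcp_rot: [0.644, 0.765, -0.001, -0.001]
force: [0.0, -0.2, 0.3]
opening: 55.3
finger_force: 0.0
```

Emit:
send_rows --slide '[[0,0,0],[0,0,0],[0,0,0],[0,0,0],[0,0,0]]' --rot '[[0,0,0],[0,0,0],[0,0,0],[0,0,0],[0,0,0]]' --gripper '[0.3,1,1,1,1]' --squeeze 60

```text
time: 2.85
eef_pos: [457.5, -72.0, 60.1]
tcp_rot: [0.643, 0.766, 0.001, 0.001]
force: [2.7, -0.7, 3.8]
opening: 10.4
finger_force: 62.6
```

Emit:
send_rows --slide '[[0,0,-0.7],[0,0,-1.5],[0,0,-2.0],[0,0,-2.0],[0,0,-1.5]]' --rot '[[0,0,0],[0,0,0],[0,0,0],[0,0,0],[0,0,0]]' --gripper '[1,1,1,1,1]'

```text
time: 3.35
eef_pos: [455.3, -71.2, 136.2]
tcp_rot: [0.643, 0.766, -0.0, -0.001]
force: [-0.1, -0.2, -7.1]
opening: 10.7
finger_force: 61.2
```

Emit:
send_rows --slide '[[0,0,-1.3],[0,0,0],[0,0,0],[0,0,0]]' --rot '[[0,0,0],[0,0,0],[0,0,0],[0,0,0]]' --gripper '[1,1,1,1]'

```text
time: 3.75
eef_pos: [455.3, -71.3, 147.4]
tcp_rot: [0.643, 0.766, -0.0, -0.001]
force: [-0.1, -0.5, -7.5]
opening: 11.0
finger_force: 61.2
```

```bash
python3 plan.py 550.6 -248.5 148 2 8;python3 plan.py 480.9 256.7 148 -1.6 10
```

```text
{"slide": [[-2.39, 0.79, -0.01], [-2.37, 0.83, -0.01], [-2.36, 0.87, -0.02], [-2.35, 0.91, -0.01], [-2.33, 0.95, -0.01]], "rot": [[-0.0, -0.0, 0.017], [-0.0, -0.0, 0.017], [-0.0, -0.0, 0.017], [-0.0, -0.0, 0.017], [-0.0, -0.0, 0.017]]}
{"slide": [[-2.31, 0.99, -0.01], [-2.29, 1.03, -0.01], [-2.28, 1.07, -0.01]], "rot": [[-0.0, -0.0, 0.017], [-0.0, -0.0, 0.017], [-0.0, -0.0, 0.017]]}
[455.3 -71.3 147.4] [-0.13 -0.52 -7.48] 3.75 10.988031445996542 61.191641092300415 [-0.0022401  -0.00091458  0.13910776]
{"slide": [[3.19, 0.82, -0.0], [3.2, 0.76, -0.01], [3.21, 0.69, -0.0], [3.23, 0.63, -0.01], [3.24, 0.56, -0.0]], "rot": [[-0.0, -0.0, 0.02], [-0.0, -0.0, 0.02], [-0.0, -0.0, 0.02], [-0.0, -0.0, 0.02], [-0.0, -0.0, 0.02]]}
{"slide": [[3.26, 0.5, -0.01], [3.26, 0.43, -0.0], [3.27, 0.37, -0.0], [3.27, 0.3, -0.01], [3.28, 0.24, -0.0]], "rot": [[-0.0, -0.0, 0.02], [-0.0, -0.0, 0.02], [-0.0, -0.0, 0.02], [-0.0, -0.0, 0.02], [-0.0, -0.0, 0.02]]}
[455.3 -71.3 147.4] [-0.13 -0.52 -7.48] 3.75 10.988031445996542 61.191641092300415 [-0.00226974 -0.00084452  0.20193959]
```

About 7.5 N, so the right tin is full. It goes to the far slot of the pull-out tray, carried higher to clear the left tin's handle.

```bash
python3 plan.py 484 366.7 187 -1.6 15
```

```text
{"slide": [[2.84, 0.69, -0.26], [2.85, 0.66, -0.26], [2.86, 0.62, -0.27], [2.87, 0.58, -0.26], [2.88, 0.55, -0.26]], "rot": [[-0.0, -0.0, 0.013], [-0.0, -0.0, 0.013], [-0.0, -0.0, 0.013], [-0.0, -0.0, 0.013], [-0.0, -0.0, 0.013]]}
{"slide": [[2.88, 0.5, -0.26], [2.89, 0.47, -0.27], [2.89, 0.44, -0.26], [2.9, 0.39, -0.26], [2.91, 0.36, -0.26]], "rot": [[-0.0, -0.0, 0.013], [-0.0, -0.0, 0.013], [-0.0, -0.0, 0.013], [-0.0, -0.0, 0.013], [-0.0, -0.0, 0.013]]}
{"slide": [[2.9, 0.32, -0.27], [2.92, 0.28, -0.26], [2.91, 0.24, -0.26], [2.92, 0.21, -0.26], [2.92, 0.16, -0.27]], "rot": [[-0.0, -0.0, 0.013], [-0.0, -0.0, 0.013], [-0.0, -0.0, 0.013], [-0.0, -0.0, 0.013], [-0.0, -0.0, 0.013]]}
[455.3 -71.3 147.4] [-0.13 -0.52 -7.48] 3.75 10.988031445996542 61.191641092300415 [-0.00226974 -0.00084452  0.20193959]
```

Emit:
send_rows --slide '[[1.6,0.4,-1.0],[2.85,0.66,-1.0],[2.86,0.62,-0.8],[2.87,0.58,-0.7],[2.88,0.55,-0.5]]' --rot '[[0,0,0.013],[0,0,0.013],[0,0,0.013],[0,0,0.013],[0,0,0.013]]' --gripper '[1,1,1,1,1]'

```text
time: 4.25
eef_pos: [464.6, 62.8, 188.2]
tcp_rot: [0.668, 0.744, -0.0, -0.0]
force: [1.0, 0.1, -7.7]
opening: 10.8
finger_force: 61.2
```

Emit:
send_rows --slide '[[2.88,0.5,0],[2.89,0.47,0],[2.89,0.44,0],[2.9,0.39,0],[2.91,0.36,0]]' --rot '[[0,0,0.013],[0,0,0.013],[0,0,0.013],[0,0,0.013],[0,0,0.013]]' --gripper '[1,1,1,1,1]'

```text
time: 4.75
eef_pos: [473.8, 208.8, 187.3]
tcp_rot: [0.692, 0.722, -0.001, -0.001]
force: [0.2, 0.4, -6.0]
opening: 10.7
finger_force: 61.2
```

Emit:
send_rows --slide '[[2.9,0.32,0],[2.92,0.28,0],[2.91,0.24,0],[2.92,0.21,0],[2.92,0.16,0]]' --rot '[[0,0,0.013],[0,0,0.013],[0,0,0.013],[0,0,0.013],[0,0,0.013]]' --gripper '[1,1,1,1,1]'

```text
time: 5.25
eef_pos: [483.4, 354.5, 187.0]
tcp_rot: [0.715, 0.699, -0.001, -0.0]
force: [0.5, -1.2, -6.6]
opening: 11.0
finger_force: 61.2
```

```bash
python3 plan.py 484 366.7 100 -1.6 5;python3 - <<'E'
from h import *
snap('wrist','w2');im=cv2.imread('pics/w2.png');cv2.imwrite('pics/w2L.png',cv2.resize(im,(640,480)))
x=np.array([.9996,-.028,0]);y=np.array([.028,.9996,0]);f=np.array([482.4,311.7,0])
for a,b in[(-55,105),(55,105),(-55,-105),(55,-105)]:print(np.round(proj('w2',f+a*x+b*y+[0,0,50])*1.25))
E
```

```text
{"slide": [[0.25, 0.01, 1.74], [0.24, 0.01, 1.74], [0.25, 0.01, 1.74], [0.25, 0.01, 1.74], [0.24, 0.02, 1.74]], "rot": [[-0.0, 0.0, 0.001], [-0.0, 0.0, 0.001], [-0.0, 0.0, 0.001], [-0.0, 0.0, 0.001], [-0.0, 0.0, 0.001]]}
[483.4 354.5 187. ] [ 0.52 -1.22 -6.61] 5.25 10.96142728799572 61.21681094169617 [-0.00225817  0.00148224  0.00646517]
[244. 133.]
[400. 134.]
[257. 380.]
[383. 381.]
```

View pics/w2L.png

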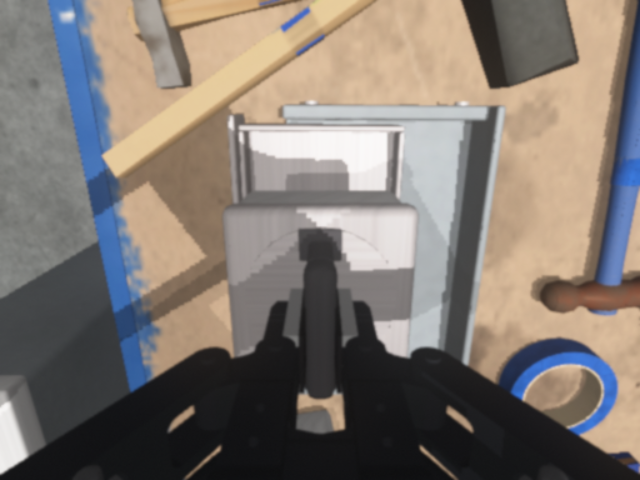

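The wrist picture shows the tray's far inner corners at about (244,130) and (398,130), as predicted, and the tin hangs straight. I'll lower it.

Emit:
send_rows --slide '[[0.25,0,1.7],[0.25,0,1.7],[0.25,0,1.7],[0.25,0,1.7],[0.25,0,1.5]]' --rot '[[0,0,0],[0,0,0],[0,0,0],[0,0,0],[0,0,0]]' --gripper '[1,1,1,1,1]'

```text
time: 5.8
eef_pos: [483.7, 365.2, 103.2]
tcp_rot: [0.715, 0.699, -0.001, -0.0]
force: [-0.3, -0.4, -7.5]
opening: 11.1
finger_force: 61.2
```

Emit:
send_rows --slide '[[0,0,0.4],[0,0,0.3],[0,0,0.3],[0,0,0.2],[0,0,0]]' --rot '[[0,0,0],[0,0,0],[0,0,0],[0,0,0],[0,0,0]]' --gripper '[1,1,1,1,1]'

```text
time: 6.3
eef_pos: [484.7, 366.3, 94.2]
tcp_rot: [0.715, 0.7, 0.0, 0.0]
force: [0.2, 0.3, -6.5]
opening: 11.0
finger_force: 61.1
```

Emit:
send_rows --slide '[[0,0,0.2],[0,0,0.2],[0,0,0.2],[0,0,0],[0,0,0]]' --rot '[[0,0,0],[0,0,0],[0,0,0],[0,0,0],[0,0,0]]' --gripper '[1,1,1,1,1]'

```text
time: 6.8
eef_pos: [484.3, 366.1, 87.7]
tcp_rot: [0.714, 0.7, -0.0, -0.0]
force: [0.1, 0.6, -6.8]
opening: 10.6
finger_force: 61.2
```

Emit:
send_rows --slide '[[0,0,0.15],[0,0,0.15],[0,0,0.1],[0,0,0]]' --rot '[[0,0,0],[0,0,0],[0,0,0],[0,0,0]]' --gripper '[1,1,1,1]'

```text
time: 7.2
eef_pos: [485.7, 366.4, 86.1]
tcp_rot: [0.715, 0.7, 0.001, 0.001]
force: [-1.4, -4.3, 5.5]
opening: 10.7
finger_force: 63.0
```

Contact is confirmed, so I'll release and rise.

Emit:
send_rows --slide '[[0,0,-0.1],[0,0,0],[0,0,0],[0,0,-1.0],[0,0,-3]]' --rot '[[0,0,0],[0,0,0],[0,0,0],[0,0,0],[0,0,0]]' --gripper '[-0.3,-0.3,-0.3,-0.3,-0.3]'

```text
time: 7.7
eef_pos: [482.2, 364.8, 122.0]
tcp_rot: [0.714, 0.7, -0.003, -0.001]
force: [0.8, -1.2, -0.0]
opening: 55.3
finger_force: 0.0
```

```bash
python3 plan.py 454 89 130 9 10
```

```text
{"slide": [[-2.76, -0.22, -0.07], [-2.76, -0.28, -0.07], [-2.76, -0.32, -0.07], [-2.74, -0.37, -0.07], [-2.75, -0.43, -0.07]], "rot": [[-0.001, 0.0, -0.018], [-0.001, 0.0, -0.018], [-0.001, 0.0, -0.018], [-0.001, 0.0, -0.018], [-0.001, 0.0, -0.018]]}
{"slide": [[-2.73, -0.47, -0.07], [-2.72, -0.52, -0.07], [-2.72, -0.57, -0.07], [-2.7, -0.62, -0.07], [-2.69, -0.66, -0.07]], "rot": [[-0.001, 0.0, -0.018], [-0.001, 0.0, -0.018], [-0.001, 0.0, -0.018], [-0.001, 0.0, -0.018], [-0.001, 0.0, -0.018]]}
[482.2 364.8 122. ] [ 0.84 -1.17 -0.04] 7.7 55.274985815581005 0.0 [-0.00580862  0.00307865 -0.17808038]
```

Emit:
send_rows --slide '[[-2.76,-0.22,-0.5],[-2.76,-0.28,0],[-2.76,-0.32,0],[-2.74,-0.37,0],[-2.75,-0.43,0]]' --rot '[[0,0,-0.018],[0,0,-0.018],[0,0,-0.018],[0,0,-0.018],[0,0,-0.018]]' --gripper '[-0.3,-0.3,-0.3,-0.3,-0.3]'

```text
time: 8.2
eef_pos: [470.3, 227.4, 130.7]
tcp_rot: [0.682, 0.731, 0.0, 0.0]
force: [-0.2, -0.1, -0.5]
opening: 55.7
finger_force: 0.0
```

Emit:
send_rows --slide '[[-2.73,-0.47,0],[-2.72,-0.52,0],[-2.72,-0.57,0],[-2.7,-0.62,0],[-2.69,-0.66,0]]' --rot '[[0,0,-0.018],[0,0,-0.018],[0,0,-0.018],[0,0,-0.018],[0,0,-0.018]]' --gripper '[-0.3,-0.3,-0.3,-0.3,-0.3]'

```text
time: 8.7
eef_pos: [456.3, 89.3, 130.7]
tcp_rot: [0.648, 0.761, 0.0, 0.0]
force: [0.2, -0.7, -1.0]
opening: 55.4
finger_force: 0.0
```

Emit:
send_rows --slide '[[0,0,0]]' --rot '[[0,0,0]]' --gripper '[-0.3]'

```text
time: 8.8
eef_pos: [456.3, 87.9, 130.6]
tcp_rot: [0.649, 0.76, -0.0, 0.001]
force: [0.4, 0.1, 0.4]
opening: 55.3
finger_force: 0.0
```

```bash
python3 plan.py 454 89 59 9 5;  python3 - <<'E'
from h import *
snap('top','top1');im=cv2.imread('pics/top1.png')[130:270,50:250];cv2.imwrite('pics/top1L.png',cv2.resize(im,(800,560),interpolation=cv2.INTER_CUBIC))
E
```

```text
{"slide": [[0.03, -0.04, 1.43], [0.03, -0.05, 1.43], [0.03, -0.04, 1.44], [0.03, -0.04, 1.43], [0.03, -0.05, 1.43]], "rot": [[0.0, 0.0, -0.0], [0.0, 0.0, -0.0], [0.0, 0.0, -0.0], [0.0, 0.0, -0.0], [0.0, 0.0, -0.0]]}
[456.3  87.9 130.6] [0.4  0.09 0.35] 8.8 55.33969145272127 0.0 [ 8.03811783e-04  1.00691214e-03 -9.23842687e-05]
```

View pics/top1L.png

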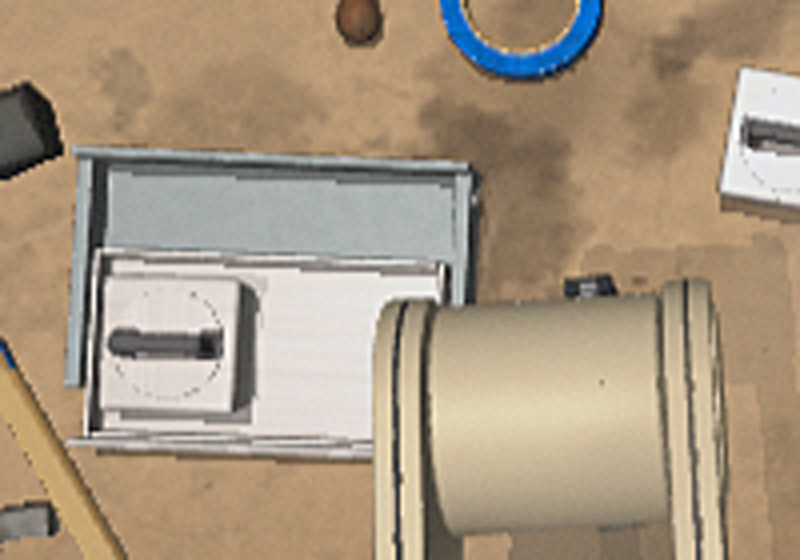

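The picture shows the first tin flat in the far slot, lid centre at (172,343), with the tray unmoved. Next I'll grip the left tin.

Emit:
send_rows --slide '[[0,0,1.7],[0,0,1.7],[0,0,1.7],[0,0,1.2],[0,0,0.8]]' --rot '[[0,0,0],[0,0,0],[0,0,0],[0,0,0],[0,0,0]]' --gripper '[-0.3,-0.3,-0.3,-0.3,-0.3]'

```text
time: 9.35
eef_pos: [455.9, 91.0, 58.0]
tcp_rot: [0.649, 0.761, -0.0, -0.0]
force: [0.2, -0.0, 0.2]
opening: 55.6
finger_force: 0.0
```

Emit:
send_rows --slide '[[0,0,0],[0,0,0],[0,0,0],[0,0,0],[0,0,0]]' --rot '[[0,0,0],[0,0,0],[0,0,0],[0,0,0],[0,0,0]]' --gripper '[0.3,1,1,1,1]'

```text
time: 9.85
eef_pos: [456.6, 90.4, 59.4]
tcp_rot: [0.649, 0.761, 0.0, 0.0]
force: [-1.2, -0.1, 1.6]
opening: 10.5
finger_force: 62.2
```

Emit:
send_rows --slide '[[0,0,-0.7],[0,0,-1.5],[0,0,-2.0],[0,0,-2.0],[0,0,-2.0]]' --rot '[[0,0,0],[0,0,0],[0,0,0],[0,0,0],[0,0,0]]' --gripper '[1,1,1,1,1]'

```text
time: 10.35
eef_pos: [456.1, 90.3, 142.0]
tcp_rot: [0.649, 0.761, 0.0, 0.0]
force: [-0.1, 0.4, -0.9]
opening: 10.8
finger_force: 61.6
```

Emit:
send_rows --slide '[[0,0,-2],[0,0,-2],[0,0,0],[0,0,0],[0,0,0]]' --rot '[[0,0,0],[0,0,0],[0,0,0],[0,0,0],[0,0,0]]' --gripper '[1,1,1,1,1]'

```text
time: 10.85
eef_pos: [455.4, 90.2, 179.4]
tcp_rot: [0.649, 0.761, -0.001, -0.001]
force: [-0.6, 0.4, -1.6]
opening: 10.5
finger_force: 61.7
```

```bash
python3 plan.py 550.6 -248.5 178 2 15;python3 plan.py 480.9 256 178 -1.6 10
```

```text
{"slide": [[-2.33, 0.27, 0.01], [-2.33, 0.29, 0.01], [-2.32, 0.3, 0.01], [-2.33, 0.33, 0.0], [-2.32, 0.34, 0.01]], "rot": [[-0.0, -0.0, 0.008], [-0.0, -0.0, 0.008], [-0.0, -0.0, 0.008], [-0.0, -0.0, 0.008], [-0.0, -0.0, 0.008]]}
{"slide": [[-2.31, 0.37, 0.01], [-2.32, 0.38, 0.01], [-2.31, 0.4, 0.01], [-2.31, 0.41, 0.01], [-2.3, 0.44, 0.01]], "rot": [[-0.0, -0.0, 0.008], [-0.0, -0.0, 0.008], [-0.0, -0.0, 0.008], [-0.0, -0.0, 0.008], [-0.0, -0.0, 0.008]]}
{"slide": [[-2.3, 0.45, 0.0], [-2.3, 0.48, 0.01], [-2.3, 0.49, 0.01], [-2.28, 0.51, 0.01], [-2.29, 0.53, 0.01]], "rot": [[-0.0, -0.0, 0.008], [-0.0, -0.0, 0.008], [-0.0, -0.0, 0.008], [-0.0, -0.0, 0.008], [-0.0, -0.0, 0.008]]}
[455.4  90.2 179.4] [-0.64  0.41 -1.63] 10.85 10.536792212390788 61.70571684837341 [-1.98412206e-03 -1.47178084e-05  1.23993424e-01]
{"slide": [[1.6, 0.51, 0.01], [1.6, 0.49, 0.02], [1.62, 0.45, 0.01], [1.62, 0.42, 0.01], [1.63, 0.39, 0.02]], "rot": [[-0.0, 0.0, 0.019], [-0.0, 0.0, 0.019], [-0.0, 0.0, 0.019], [-0.0, 0.0, 0.019], [-0.0, 0.0, 0.019]]}
{"slide": [[1.64, 0.37, 0.01], [1.64, 0.32, 0.01], [1.66, 0.3, 0.02], [1.65, 0.27, 0.01], [1.66, 0.23, 0.01]], "rot": [[-0.0, 0.0, 0.019], [-0.0, 0.0, 0.019], [-0.0, 0.0, 0.019], [-0.0, 0.0, 0.019], [-0.0, 0.0, 0.019]]}
[455.4  90.2 179.4] [-0.64  0.41 -1.63] 10.85 10.536792212390788 61.70571684837341 [-1.98522075e-03  4.76510091e-05  1.86825257e-01]
```

About 1.6 N, so the left tin is empty and goes to the wooden tray.

Emit:
send_rows --slide '[[-1.4,0.2,0],[-2.33,0.29,0],[-2.33,0.3,0],[-2.33,0.33,0],[-2.32,0.34,0]]' --rot '[[0,0,0.008],[0,0,0.008],[0,0,0.008],[0,0,0.008],[0,0,0.008]]' --gripper '[1,1,1,1,1]'

```text
time: 11.35
eef_pos: [485.4, -15.3, 179.6]
tcp_rot: [0.664, 0.748, -0.001, -0.001]
force: [-0.3, -0.4, -1.2]
opening: 11.2
finger_force: 61.6
```

Emit:
send_rows --slide '[[-2.31,0.37,0],[-2.32,0.38,0],[-2.31,0.4,0],[-2.31,0.41,0],[-2.3,0.44,0]]' --rot '[[0,0,0.008],[0,0,0.008],[0,0,0.008],[0,0,0.008],[0,0,0.008]]' --gripper '[1,1,1,1,1]'

```text
time: 11.85
eef_pos: [517.0, -128.2, 179.5]
tcp_rot: [0.679, 0.734, -0.001, -0.001]
force: [0.3, -0.6, -1.3]
opening: 10.8
finger_force: 61.6
```

Emit:
send_rows --slide '[[-2.3,0.45,0],[-2.3,0.48,0],[-2.3,0.49,0],[-2.28,0.51,0],[-2.29,0.53,0]]' --rot '[[0,0,0.008],[0,0,0.008],[0,0,0.008],[0,0,0.008],[0,0,0.008]]' --gripper '[1,1,1,1,1]'

```text
time: 12.35
eef_pos: [548.6, -241.0, 179.2]
tcp_rot: [0.694, 0.72, -0.0, -0.001]
force: [0.9, -0.1, -2.6]
opening: 10.4
finger_force: 61.6
```

Emit:
send_rows --slide '[[-0.9,0.1,0],[0,0,0]]' --rot '[[0,0,0.004],[0,0,0]]' --gripper '[1,1]'

```text
time: 12.55
eef_pos: [549.9, -249.6, 179.5]
tcp_rot: [0.695, 0.719, -0.0, -0.001]
force: [-0.4, -0.9, -0.9]
opening: 10.8
finger_force: 61.6
```

```bash
python3 plan.py 550.6 -248.5 92 2 5;python3 - <<'E'
from h import *
snap('wrist','w3');im=cv2.imread('pics/w3.png');cv2.imwrite('pics/w3L.png',cv2.resize(im,(640,480)))
y=np.array([-.037,.9993,0]);x=np.array([.9993,.037,0]);f=np.array([552.6,-303.5,0])
for a,b in[(-63,113),(63,113),(-63,-113),(63,-113)]:print(np.round(proj('w3',f+a*x+b*y+[0,0,44])*1.25))
E
```

```text
{"slide": [[0.02, 0.02, 1.75], [0.02, 0.02, 1.75], [0.02, 0.02, 1.75], [0.02, 0.02, 1.75], [0.02, 0.01, 1.75]], "rot": [[-0.0, -0.0, -0.0], [-0.0, -0.0, -0.0], [-0.0, -0.0, -0.0], [-0.0, -0.0, -0.0], [-0.0, -0.0, -0.0]]}
[ 549.9 -249.6  179.5] [-0.39 -0.87 -0.94] 12.55 10.773833405115152 61.60906434059143 [-0.00178036 -0.00080647 -0.0018595 ]
[233. 139.]
[411. 138.]
[251. 400.]
[393. 400.]
```

View pics/w3L.png

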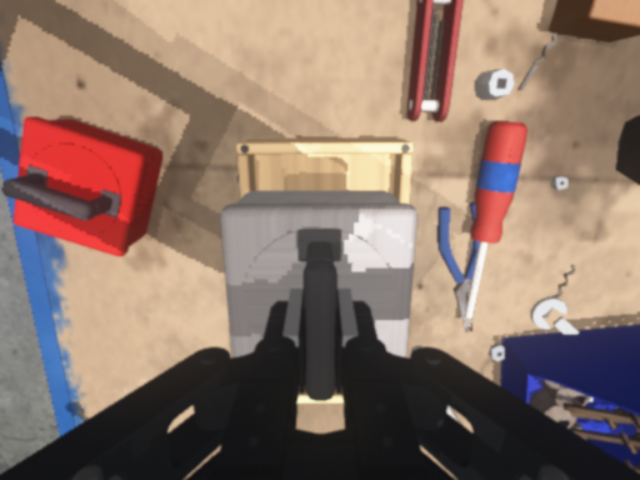

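The picture shows the wooden rim's near corners at (236,140) and (413,140), within 3 px of the prediction. I'll lower the tin.

Emit:
send_rows --slide '[[0,0.1,2],[0,0.1,2],[0,0,2],[0,0,2],[0,0,1.2]]' --rot '[[0,0,0],[0,0,0],[0,0,0],[0,0,0],[0,0,0]]' --gripper '[1,1,1,1,1]'

```text
time: 13.1
eef_pos: [551.5, -246.6, 86.7]
tcp_rot: [0.694, 0.72, -0.0, -0.001]
force: [-1.3, 0.9, -2.9]
opening: 10.7
finger_force: 61.6
```

Emit:
send_rows --slide '[[0,0,0.3],[0,0,0.2],[0,0,0.2],[0,0,0.1],[0,0,0]]' --rot '[[0,0,0],[0,0,0],[0,0,0],[0,0,0],[0,0,0]]' --gripper '[1,1,1,1,1]'

```text
time: 13.6
eef_pos: [553.0, -248.5, 81.4]
tcp_rot: [0.695, 0.719, 0.0, 0.0]
force: [0.4, 0.2, -2.4]
opening: 10.8
finger_force: 61.6
```

Emit:
send_rows --slide '[[0,0,0.2],[0,0,0.15],[0,0,0.1],[0,0,0],[0,0,0]]' --rot '[[0,0,0],[0,0,0],[0,0,0],[0,0,0],[0,0,0]]' --gripper '[1,1,1,1,1]'

```text
time: 14.1
eef_pos: [552.8, -248.5, 77.5]
tcp_rot: [0.695, 0.719, 0.0, 0.0]
force: [-4.8, 2.6, 7.1]
opening: 10.9
finger_force: 62.9
```

Contact, so I'll release and go to the far tin.

Emit:
send_rows --slide '[[0,0,-0.1],[0,0,0],[0,0,0],[0,0,-1.0],[0,0,-4]]' --rot '[[0,0,0],[0,0,0],[0,0,0],[0,0,0],[0,0,0]]' --gripper '[-0.3,-0.3,-0.3,-0.3,-0.3]'

```text
time: 14.6
eef_pos: [549.3, -246.5, 122.8]
tcp_rot: [0.695, 0.719, -0.001, -0.005]
force: [0.7, 0.0, 0.5]
opening: 55.6
finger_force: 0.0
```

```bash
python3 plan.py 616 -13.3 130 -8 10
```

```text
{"slide": [[2.31, 0.75, -0.07], [2.32, 0.71, -0.06], [2.33, 0.66, -0.07], [2.34, 0.63, -0.06], [2.35, 0.59, -0.07]], "rot": [[-0.001, -0.0, 0.017], [-0.001, -0.0, 0.017], [-0.001, -0.0, 0.017], [-0.001, -0.0, 0.017], [-0.001, -0.0, 0.017]]}
{"slide": [[2.37, 0.55, -0.06], [2.37, 0.51, -0.06], [2.38, 0.47, -0.06], [2.39, 0.42, -0.06], [2.39, 0.39, -0.07]], "rot": [[-0.001, -0.0, 0.017], [-0.001, -0.0, 0.017], [-0.001, -0.0, 0.017], [-0.001, -0.0, 0.017], [-0.001, -0.0, 0.017]]}
[ 549.3 -246.5  122.8] [0.71 0.03 0.51] 14.6 55.56407310689662 0.0 [-0.00872502 -0.0042307   0.17459408]
```

Emit:
send_rows --slide '[[2.3,0.75,0],[2.3,0.7,0],[2.33,0.66,0],[2.34,0.63,0],[2.35,0.59,0]]' --rot '[[0,0,0.017],[0,0,0.017],[0,0,0.017],[0,0,0.017],[0,0,0.017]]' --gripper '[-0.3,-0.3,-0.3,-0.3,-0.3]'

```text
time: 15.1
eef_pos: [586.3, -131.2, 128.2]
tcp_rot: [0.725, 0.689, 0.0, 0.0]
force: [0.4, 0.4, 0.5]
opening: 55.7
finger_force: 0.0
```

Emit:
send_rows --slide '[[2.37,0.55,0],[2.37,0.51,0],[2.38,0.47,0],[2.39,0.42,0],[2.39,0.39,0]]' --rot '[[0,0,0.017],[0,0,0.017],[0,0,0.017],[0,0,0.017],[0,0,0.017]]' --gripper '[-0.3,-0.3,-0.3,-0.3,-0.3]'

```text
time: 15.6
eef_pos: [619.6, -14.4, 128.1]
tcp_rot: [0.753, 0.658, 0.0, 0.0]
force: [0.4, -0.4, -0.7]
opening: 55.7
finger_force: 0.0
```

Emit:
send_rows --slide '[[0,0,0]]' --rot '[[0,0,0]]' --gripper '[-0.3]'

```text
time: 15.7
eef_pos: [619.9, -12.5, 128.1]
tcp_rot: [0.752, 0.659, 0.001, -0.0]
force: [0.2, 0.2, 0.2]
opening: 55.4
finger_force: 0.0
```

```bash
python3 plan.py 616 -13.3 58.5 -8 5
```

```text
{"slide": [[-0.03, -0.08, 1.39], [-0.02, -0.07, 1.39], [-0.03, -0.08, 1.4], [-0.03, -0.08, 1.39], [-0.03, -0.07, 1.39]], "rot": [[0.0, -0.0, 0.001], [0.0, -0.0, 0.001], [0.0, -0.0, 0.001], [0.0, -0.0, 0.001], [0.0, -0.0, 0.001]]}
[619.9 -12.5 128.1] [0.22 0.23 0.18] 15.7 55.410277747566354 0.0 [ 0.00088295 -0.0010362   0.00681834]
```

Emit:
send_rows --slide '[[0,-0.1,1.7],[0,-0.1,1.7],[0,-0.1,1.6],[0,0,1.1],[0,0,0.8]]' --rot '[[0,0,0],[0,0,0],[0,0,0],[0,0,0],[0,0,0]]' --gripper '[-0.3,-0.3,-0.3,-0.3,-0.3]'

```text
time: 16.2
eef_pos: [615.7, -15.3, 57.2]
tcp_rot: [0.753, 0.658, -0.0, -0.0]
force: [1.1, 0.7, -0.8]
opening: 55.6
finger_force: 0.0
```

Emit:
send_rows --slide '[[0,0,0],[0,0,0],[0,0,0],[0,0,0],[0,0,0]]' --rot '[[0,0,0],[0,0,0],[0,0,0],[0,0,0],[0,0,0]]' --gripper '[0.3,1,1,1,1]'

```text
time: 16.7
eef_pos: [617.4, -15.1, 59.4]
tcp_rot: [0.753, 0.658, 0.001, 0.001]
force: [4.1, -1.1, 0.6]
opening: 10.6
finger_force: 63.1
```

Emit:
send_rows --slide '[[0,0,-0.7],[0,0,-1.5],[0,0,-2.0],[0,0,-2.0],[0,0,-2.0]]' --rot '[[0,0,0],[0,0,0],[0,0,0],[0,0,0],[0,0,0]]' --gripper '[1,1,1,1,1]'

```text
time: 17.2
eef_pos: [615.2, -14.8, 141.0]
tcp_rot: [0.753, 0.658, -0.001, -0.001]
force: [0.9, -0.3, -8.1]
opening: 10.7
finger_force: 61.9
```

Emit:
send_rows --slide '[[0,0,-2],[0,0,-2],[0,0,0],[0,0,0],[0,0,0]]' --rot '[[0,0,0],[0,0,0],[0,0,0],[0,0,0],[0,0,0]]' --gripper '[1,1,1,1,1]'

```text
time: 17.7
eef_pos: [615.0, -14.8, 178.4]
tcp_rot: [0.753, 0.658, -0.001, -0.001]
force: [-0.3, -0.6, -7.8]
opening: 10.8
finger_force: 61.9
```

```bash
python3 plan.py 555 -358.5 178 2 15;python3 plan.py 480.9 255.7 178 -1.6 15
```

```text
{"slide": [[-2.32, -0.09, 0.0], [-2.33, -0.11, 0.01], [-2.32, -0.14, -0.0], [-2.32, -0.16, 0.0], [-2.32, -0.19, 0.01]], "rot": [[-0.0, -0.0, -0.011], [-0.0, -0.0, -0.011], [-0.0, -0.0, -0.011], [-0.0, -0.0, -0.011], [-0.0, -0.0, -0.011]]}
{"slide": [[-2.31, -0.22, -0.0], [-2.32, -0.24, 0.0], [-2.31, -0.27, 0.01], [-2.3, -0.29, -0.0], [-2.31, -0.32, 0.0]], "rot": [[-0.0, -0.0, -0.011], [-0.0, -0.0, -0.011], [-0.0, -0.0, -0.011], [-0.0, -0.0, -0.011], [-0.0, -0.0, -0.011]]}
{"slide": [[-2.3, -0.34, 0.0], [-2.3, -0.37, 0.01], [-2.29, -0.39, 0.0], [-2.29, -0.42, 0.0], [-2.28, -0.44, 0.01]], "rot": [[-0.0, -0.0, -0.011], [-0.0, -0.0, -0.011], [-0.0, -0.0, -0.011], [-0.0, -0.0, -0.011], [-0.0, -0.0, -0.011]]}
[615.  -14.8 178.4] [-0.33 -0.65 -7.78] 17.7 10.779801960223404 61.90892815589905 [-0.0032161  -0.00017744 -0.16987406]
{"slide": [[1.67, -1.13, 0.01], [1.67, -1.11, 0.0], [1.68, -1.11, 0.01], [1.69, -1.09, 0.0], [1.7, -1.08, 0.01]], "rot": [[-0.0, -0.0, -0.007], [-0.0, -0.0, -0.007], [-0.0, -0.0, -0.007], [-0.0, -0.0, -0.007], [-0.0, -0.0, -0.007]]}
{"slide": [[1.71, -1.07, 0.01], [1.71, -1.06, 0.0], [1.72, -1.05, 0.01], [1.73, -1.03, 0.01], [1.73, -1.02, 0.0]], "rot": [[-0.0, -0.0, -0.007], [-0.0, -0.0, -0.007], [-0.0, -0.0, -0.007], [-0.0, -0.0, -0.007], [-0.0, -0.0, -0.007]]}
{"slide": [[1.74, -1.01, 0.01], [1.75, -1.0, 0.0], [1.76, -0.98, 0.01], [1.76, -0.97, 0.01], [1.77, -0.96, 0.0]], "rot": [[-0.0, -0.0, -0.007], [-0.0, -0.0, -0.007], [-0.0, -0.0, -0.007], [-0.0, -0.0, -0.007], [-0.0, -0.0, -0.007]]}
[615.  -14.8 178.4] [-0.33 -0.65 -7.78] 17.7 10.779801960223404 61.90892815589905 [-3.21775042e-03 -7.62784456e-05 -1.07042257e-01]
```

About 7.8 N, so the far tin is full and goes to the near slot of the pull-out tray.

Emit:
send_rows --slide '[[1.0,-0.7,0],[1.67,-1.11,0],[1.68,-1.11,0],[1.69,-1.09,0],[1.7,-1.08,0]]' --rot '[[0,0,-0.007],[0,0,-0.007],[0,0,-0.007],[0,0,-0.007],[0,0,-0.007]]' --gripper '[1,1,1,1,1]'

```text
time: 18.2
eef_pos: [573.4, 70.4, 180.0]
tcp_rot: [0.741, 0.672, -0.0, -0.0]
force: [0.5, 0.4, -7.6]
opening: 10.9
finger_force: 61.9
```

Emit:
send_rows --slide '[[1.71,-1.07,0],[1.71,-1.06,0],[1.72,-1.05,0],[1.73,-1.03,0],[1.73,-1.02,0]]' --rot '[[0,0,-0.007],[0,0,-0.007],[0,0,-0.007],[0,0,-0.007],[0,0,-0.007]]' --gripper '[1,1,1,1,1]'

```text
time: 18.7
eef_pos: [528.4, 160.4, 180.1]
tcp_rot: [0.729, 0.684, -0.0, -0.0]
force: [-0.0, 0.0, -7.2]
opening: 10.7
finger_force: 61.9
```

Emit:
send_rows --slide '[[1.74,-1.01,0],[1.75,-1.0,0],[1.76,-0.98,0],[1.76,-0.97,0],[1.77,-0.96,0]]' --rot '[[0,0,-0.007],[0,0,-0.007],[0,0,-0.007],[0,0,-0.007],[0,0,-0.007]]' --gripper '[1,1,1,1,1]'

```text
time: 19.2
eef_pos: [483.6, 250.3, 180.2]
tcp_rot: [0.717, 0.697, -0.0, -0.0]
force: [0.5, -0.2, -7.7]
opening: 10.7
finger_force: 61.9
```

Emit:
send_rows --slide '[[0.7,-0.4,0],[0,0,0],[0,0,0]]' --rot '[[0,0,0],[0,0,0],[0,0,0]]' --gripper '[1,1,1]'

```text
time: 19.5
eef_pos: [481.4, 255.5, 180.3]
tcp_rot: [0.717, 0.697, -0.0, 0.0]
force: [0.1, 0.8, -8.0]
opening: 10.8
finger_force: 61.9
```

```bash
python3 plan.py 480.9 255.5 92 -1.6 5
```

```text
{"slide": [[0.0, -0.01, 1.77], [0.0, -0.01, 1.76], [0.0, -0.01, 1.77], [0.0, -0.01, 1.76], [0.0, -0.01, 1.77]], "rot": [[0.0, 0.0, -0.0], [0.0, 0.0, -0.0], [0.0, 0.0, -0.0], [0.0, 0.0, -0.0], [0.0, 0.0, -0.0]]}
[481.4 255.5 180.3] [ 0.1   0.84 -8.02] 19.5 10.813164374089046 61.923065185546875 [ 0.00017657  0.0004854  -0.00110848]
```

Emit:
send_rows --slide '[[0,0,2],[0,0,2],[0,0,2],[0,0,1.6],[0,0,0.9]]' --rot '[[0,0,0],[0,0,0],[0,0,0],[0,0,0],[0,0,0]]' --gripper '[1,1,1,1,1]'

```text
time: 20.0
eef_pos: [481.1, 254.2, 93.5]
tcp_rot: [0.718, 0.696, -0.001, -0.0]
force: [0.3, -0.0, -8.4]
opening: 10.9
finger_force: 61.9
```

Emit:
send_rows --slide '[[0,0,0.3],[0,0,0.2],[0,0,0.2],[0,0,0],[0,0,0]]' --rot '[[0,0,0],[0,0,0],[0,0,0],[0,0,0],[0,0,0]]' --gripper '[1,1,1,1,1]'

```text
time: 20.5
eef_pos: [482.1, 255.7, 89.0]
tcp_rot: [0.718, 0.696, 0.0, 0.0]
force: [0.1, -0.0, -8.1]
opening: 10.4
finger_force: 61.9
```

Emit:
send_rows --slide '[[0,0,0.2],[0,0,0.15],[0,0,0.1],[0,0,0],[0,0,0]]' --rot '[[0,0,0],[0,0,0],[0,0,0],[0,0,0],[0,0,0]]' --gripper '[1,1,1,1,1]'

```text
time: 21.0
eef_pos: [482.5, 255.6, 85.0]
tcp_rot: [0.718, 0.696, 0.001, 0.0]
force: [-1.5, -2.3, 6.7]
opening: 10.7
finger_force: 63.8
```

Emit:
send_rows --slide '[[0,0,-0.1],[0,0,0],[0,0,0],[0,0,-1.0],[0,0,-4]]' --rot '[[0,0,0],[0,0,0],[0,0,0],[0,0,0],[0,0,0]]' --gripper '[-0.3,-0.3,-0.3,-0.3,-0.3]'

```text
time: 21.5
eef_pos: [478.4, 254.1, 130.9]
tcp_rot: [0.718, 0.696, -0.004, -0.002]
force: [-0.2, 0.1, -0.2]
opening: 55.5
finger_force: 0.0
```

```bash
python3 plan.py 360 315 150 -1.6 5
python3 - <<'E'
from h import *
snap('top','top2');im=cv2.imread('pics/top2.png')[130:270,50:450];cv2.imwrite('pics/top2L.png',cv2.resize(im,(800,280),interpolation=cv2.INTER_CUBIC))
E
```

```text
{"slide": [[1.15, -2.41, -0.37], [1.14, -2.4, -0.37], [1.15, -2.41, -0.37], [1.14, -2.4, -0.38], [1.15, -2.4, -0.38]], "rot": [[-0.002, 0.001, -0.0], [-0.002, 0.001, -0.0], [-0.002, 0.001, -0.0], [-0.002, 0.001, -0.0], [-0.002, 0.001, -0.0]]}
[478.4 254.1 130.9] [-0.19  0.07 -0.16] 21.5 55.45561451588951 0.0 [-0.00837023  0.00371087 -0.00208782]
```

View pics/top2L.png

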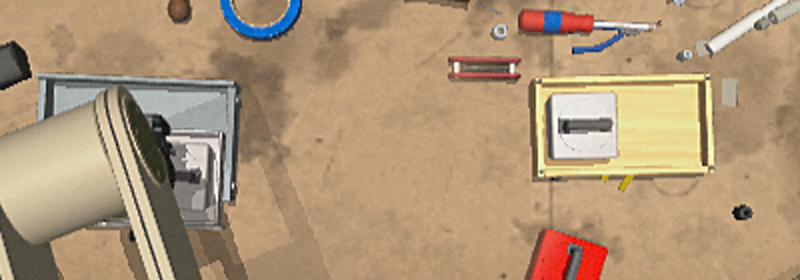

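The picture shows the empty tin flat in the wooden tray at (583,125). The arm partly hides the second full tin in the pull-out tray, near (195,165). Next I'll move in front of the panel and shut the fingers.

Emit:
send_rows --slide '[[0.6,-1.2,-0.8],[1.15,-2.4,-0.5],[1.15,-2.4,-0.5],[1.15,-2.4,0],[1.15,-2.4,0]]' --rot '[[0,0,0],[0,0,0],[0,0,0],[0,0,0],[0,0,0]]' --gripper '[-0.3,-0.3,0,0.5,1]'

```text
time: 22.05
eef_pos: [373.8, 311.2, 153.0]
tcp_rot: [0.718, 0.696, 0.0, -0.0]
force: [0.1, 0.4, 0.6]
opening: 14.4
finger_force: 0.0
```

Emit:
send_rows --slide '[[0.6,-1.4,0],[0,0,0],[0,0,0],[0,0,0]]' --rot '[[0,0,0],[0,0,0],[0,0,0],[0,0,0]]' --gripper '[1,1,1,1]'

```text
time: 22.45
eef_pos: [362.2, 316.8, 152.9]
tcp_rot: [0.718, 0.696, 0.0, 0.0]
force: [-0.1, -0.2, 0.2]
opening: 0.1
finger_force: 0.0
```

```bash
python3 plan.py 358 315 34 -1.6 5
```

```text
{"slide": [[-0.04, -0.08, 2.38], [-0.04, -0.09, 2.37], [-0.03, -0.08, 2.38], [-0.04, -0.08, 2.38], [-0.04, -0.08, 2.38]], "rot": [[0.0, 0.0, -0.001], [0.0, 0.0, -0.001], [0.0, 0.0, -0.001], [0.0, 0.0, -0.001], [0.0, 0.0, -0.001]]}
[362.2 316.8 152.9] [-0.11 -0.19  0.17] 22.45 0.14333682134746958 0.0 [ 0.0003402   0.00011824 -0.00251624]
```

Emit:
send_rows --slide '[[0,0,2.4],[0,0,2.4],[0,0,2.4],[0,0,2.4],[0,0,2.2]]' --rot '[[0,0,0],[0,0,0],[0,0,0],[0,0,0],[0,0,0]]' --gripper '[1,1,1,1,1]'

```text
time: 22.95
eef_pos: [362.2, 316.4, 33.6]
tcp_rot: [0.718, 0.696, -0.0, 0.0]
force: [0.1, 0.3, -0.3]
opening: -0.4
finger_force: 0.0
```

Emit:
send_rows --slide '[[0,0.8,0],[0,0.8,0],[0,0.8,0],[0,0.6,0],[0,0.6,0]]' --rot '[[0,0,0],[0,0,0],[0,0,0],[0,0,0],[0,0,0]]' --gripper '[1,1,1,1,1]'

```text
time: 23.45
eef_pos: [399.1, 316.4, 36.0]
tcp_rot: [0.718, 0.696, 0.001, 0.0]
force: [-0.3, 0.8, 1.1]
opening: -0.1
finger_force: 0.0
```

Emit:
send_rows --slide '[[0,0.6,0],[0,0.6,0],[0,0.6,0],[0,0.6,0],[0,0.6,0]]' --rot '[[0,0,0],[0,0,0],[0,0,0],[0,0,0],[0,0,0]]' --gripper '[1,1,1,1,1]'

```text
time: 23.95
eef_pos: [427.9, 315.2, 34.8]
tcp_rot: [0.718, 0.696, 0.0, -0.0]
force: [-3.2, 0.3, 1.5]
opening: 0.3
finger_force: 1.5
```

Pushing at about 3 N. I'll keep going until the stop.

Emit:
send_rows --slide '[[0,0.5,0],[0,0.5,0],[0,0.5,0],[0,0.5,0]]' --rot '[[0,0,0],[0,0,0],[0,0,0],[0,0,0]]' --gripper '[1,1,1,1]'

```text
time: 24.35
eef_pos: [447.9, 314.6, 34.8]
tcp_rot: [0.718, 0.696, 0.0, -0.0]
force: [-3.2, 1.9, 2.0]
opening: -0.2
finger_force: 1.4
```

Emit:
send_rows --slide '[[0,0.4,0],[0,0.4,0],[0,0.3,0]]' --rot '[[0,0,0],[0,0,0],[0,0,0]]' --gripper '[1,1,1]'

```text
time: 24.65
eef_pos: [452.6, 314.3, 34.6]
tcp_rot: [0.717, 0.697, -0.005, -0.004]
force: [-47.3, -2.0, 36.9]
opening: -0.4
finger_force: 24.3
```

The tray is against its stop. I'll back off, rise and check.

Emit:
send_rows --slide '[[0,-0.5,0],[0,-0.8,0],[0,-2.0,0],[0,-3.0,0],[0,-3,0]]' --rot '[[0,0,0],[0,0,0],[0,0,0],[0,0,0],[0,0,0]]' --gripper '[1,1,1,1,1]'

```text
time: 25.15
eef_pos: [365.2, 316.6, 34.7]
tcp_rot: [0.718, 0.696, 0.0, 0.0]
force: [0.5, 1.3, -0.5]
opening: -0.1
finger_force: 0.0
```

Emit:
send_rows --slide '[[-3,0,-4],[-4,0,-4],[-4,0,-4],[-4,0,-4],[-4,0,0]]' --rot '[[0,0,0],[0,0,0],[0,0,0],[0,0,0],[0,0,0]]' --gripper '[1,1,1,1,1]'

```text
time: 25.65
eef_pos: [363.3, 140.5, 186.6]
tcp_rot: [0.717, 0.697, 0.004, 0.003]
force: [1.5, -0.4, 0.3]
opening: -0.2
finger_force: 0.0
```

Run:
```python
from h import *
snap('top','top3');im=cv2.imread('pics/top3.png')[130:270,40:240];cv2.imwrite('pics/top3L.png',cv2.resize(im,(800,560),interpolation=cv2.INTER_CUBIC))
o=r.get_obs();print(o['force'],o['eef_pos'])
```

```text
[ 2.12977255 -3.64663234 -0.77733347] [362.19174357 135.23516681 183.95623062]
```

View pics/top3L.png

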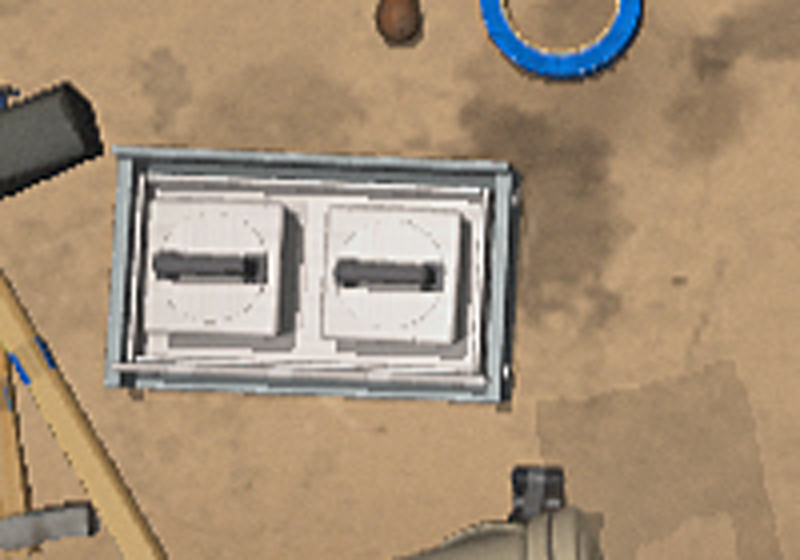

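The picture shows both full tins flat in the tray (lids at (213,267) and (393,275)), with the front panel now inside the rails. A thin gap at the backstop is unclear, so I'll push again, higher on the panel and gently, to see whether it stops at the same place.

```bash
python3 plan.py 390 313 150 -1.6 5
python3 - <<'E'
from h import *
# profile along frame x through gap between tins (frame y=0) and beside
im=cv2.imread('pics/top3.png').astype(int).sum(2)//3
x=np.array([.9996,-.028,0]);y=np.array([.028,.9996,0]);f=np.array([482.4,311.7,0])
g=cv2.cvtColor(cv2.imread('pics/top3.png'),cv2.COLOR_BGR2GRAY).astype(np.float32)
for b in(0,30):
  for rng in((-45,0),(85,125)):
    ss=np.arange(*rng,2);v=[]
    for s in ss:
        u=proj('top3',f+s*x+b*y+[0,0,55]);v.append(int(cv2.getRectSubPix(g,(1,1),(float(u[0]),float(u[1])))[0,0]))
    print(b,[(int(482+s),q) for s,q in zip(ss,v)])
E
```

```text
{"slide": [[3.57, 0.44, 0.67], [3.57, 0.44, 0.68], [3.57, 0.45, 0.68], [3.57, 0.45, 0.68], [3.57, 0.46, 0.69]], "rot": [[0.001, 0.001, -0.001], [0.001, 0.001, -0.001], [0.001, 0.001, -0.001], [0.001, 0.001, -0.001], [0.001, 0.001, -0.001]]}
[362.2 135.2 184. ] [ 2.13 -3.65 -0.78] 25.7 -0.6064990886789904 0.0 [ 0.00674886  0.002522   -0.00362675]
0 [(437, 162), (439, 161), (441, 161), (443, 163), (445, 163), (447, 164), (449, 167), (451, 158), (453, 138), (455, 118), (457, 164), (459, 127), (461, 105), (463, 113), (465, 143), (467, 184), (469, 169), (471, 192), (473, 199), (475, 172), (477, 226), (479, 222), (481, 220)]
0 [(567, 222), (569, 223), (571, 223), (573, 224), (575, 223), (577, 208), (579, 134), (581, 119), (583, 139), (585, 179), (587, 207), (589, 114), (591, 109), (593, 101), (595, 81), (597, 66), (599, 118), (601, 157), (603, 154), (605, 139)]
30 [(437, 160), (439, 160), (441, 161), (443, 161), (445, 160), (447, 159), (449, 157), (451, 144), (453, 127), (455, 161), (457, 180), (459, 153), (461, 103), (463, 119), (465, 154), (467, 180), (469, 173), (471, 128), (473, 195), (475, 223), (477, 221), (479, 187), (481, 131)]
30 [(567, 217), (569, 206), (571, 186), (573, 165), (575, 182), (577, 151), (579, 125), (581, 122), (583, 140), (585, 207), (587, 154), (589, 114), (591, 108), (593, 106), (595, 65), (597, 86), (599, 139), (601, 178), (603, 154), (605, 117)]
```

Emit:
send_rows --slide '[[3.6,0.4,0.5],[3.6,0.4,0.5],[3.6,0.4,0.5],[3.6,0.4,0.5],[3.6,0.4,0.5]]' --rot '[[0,0,0],[0,0,0],[0,0,0],[0,0,0],[0,0,0]]' --gripper '[1,1,1,1,1]'

```text
time: 26.2
eef_pos: [386.0, 321.5, 155.4]
tcp_rot: [0.718, 0.696, 0.0, 0.0]
force: [0.4, -0.2, -0.1]
opening: 0.2
finger_force: 0.0
```

Emit:
send_rows --slide '[[0,0.5,2.5],[0,0.5,2.5],[0,0.5,2.5],[0,1,2.5],[0,0,1.0]]' --rot '[[0,0,0],[0,0,0],[0,0,0],[0,0,0],[0,0,0]]' --gripper '[1,1,1,1,1]'

```text
time: 26.7
eef_pos: [410.0, 318.3, 43.1]
tcp_rot: [0.718, 0.696, -0.002, 0.0]
force: [-0.6, -0.6, -0.0]
opening: -0.3
finger_force: 0.0
```

Emit:
send_rows --slide '[[0,0,0]]' --rot '[[0,0,0]]' --gripper '[1]'

```text
time: 26.8
eef_pos: [409.3, 318.5, 44.0]
tcp_rot: [0.718, 0.696, -0.002, -0.0]
force: [0.5, 0.3, -0.0]
opening: 0.1
finger_force: 0.0
```

Emit:
send_rows --slide '[[0,1.2,0],[0,1.0,0],[0,0.8,0],[0,0.5,0],[0,0.3,0]]' --rot '[[0,0,0],[0,0,0],[0,0,0],[0,0,0],[0,0,0]]' --gripper '[1,1,1,1,1]'

```text
time: 27.3
eef_pos: [449.6, 318.5, 46.4]
tcp_rot: [0.718, 0.696, 0.0, 0.0]
force: [-0.6, -0.7, -0.6]
opening: -0.1
finger_force: 0.0
```

Emit:
send_rows --slide '[[0,0.2,0],[0,0.2,0],[0,0,0]]' --rot '[[0,0,0],[0,0,0],[0,0,0]]' --gripper '[1,1,1]'

```text
time: 27.6
eef_pos: [452.4, 318.3, 45.7]
tcp_rot: [0.718, 0.696, -0.0, -0.0]
force: [0.7, 0.7, -0.3]
opening: 0.2
finger_force: 0.0
```

Emit:
send_rows --slide '[[0,0.2,0],[0,0,0]]' --rot '[[0,0,0],[0,0,0]]' --gripper '[1,1]'

```text
time: 27.8
eef_pos: [452.7, 318.3, 45.6]
tcp_rot: [0.717, 0.697, -0.002, -0.001]
force: [-8.8, 0.3, 6.6]
opening: 0.3
finger_force: 4.8
```

Emit:
send_rows --slide '[[0,0.15,0],[0,0,0]]' --rot '[[0,0,0],[0,0,0]]' --gripper '[1,1]'

```text
time: 28.0
eef_pos: [452.8, 318.2, 45.5]
tcp_rot: [0.717, 0.697, -0.003, -0.002]
force: [-16.1, -0.3, 11.2]
opening: -0.1
finger_force: 8.3
```

It stops at the same x (452.8) at 16 N from another height, well above the 3–5 N sliding force. That is the hard stop, so the tray is home. I'll retreat and hand in.

Emit:
send_rows --slide '[[0,-0.5,0],[0,-1,0],[0,-2.5,0],[0,-3.0,0],[0,-2,-2]]' --rot '[[0,0,0],[0,0,0],[0,0,0],[0,0,0],[0,0,0]]' --gripper '[1,1,1,1,1]'

```text
time: 28.5
eef_pos: [362.2, 319.2, 62.9]
tcp_rot: [0.718, 0.696, -0.003, -0.0]
force: [-0.1, 0.3, 1.1]
opening: 0.3
finger_force: 0.0
```

Emit:
send_rows --slide '[[-2,0,-4],[-3,0,-4],[-2,0,-2],[0,0,0],[0,0,0]]' --rot '[[0,0,0],[0,0,0],[0,0,0],[0,0,0],[0,0,0]]' --gripper '[1,1,1,1,1]'

```text
time: 29.0
eef_pos: [364.2, 251.1, 166.0]
tcp_rot: [0.718, 0.696, 0.001, 0.0]
force: [0.0, -0.0, -1.2]
opening: 0.1
finger_force: 0.0
```

Run:
```python
from h import *
o=r.get_obs();print(o['eef_pos'],o['force'],r.sign_off())
```

```text
the job is handed in; nothing more can be done
[364.21995308 251.05456966 166.04549058] [ 0.03713219 -0.03022233 -1.21315308] None
```

The job is handed in at 29 s with no verdict returned: two full tins (about 7.5 and 7.8 N) stand in the pull-out tray and one empty tin (about 1.6 N) in the wooden tray; the pull-out tray hit a hard stop at the same place on two pushes (47 N on the first), so I took it as home, though the last picture showed about 8 mm to the backstop.

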